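# Set up a drip coffee filter on its cup

## Robot

A 6-joint arm with a two-finger parallel gripper is mounted at the origin on a cart in front of the work surface, level with it; the furniture and walls round the work are solid. World frame = base frame: x ahead of the robot, y to its left, z up, the work surface at z = 0. Lengths are in mm, angles in rad, forces in N, time in s.
With the tool pointing down it reaches from about 275 to 1000 mm from the base axis. Payload 8.4 kg.
Tool frame: the origin (TCP) lies at the very end of the fingers, on their centre line; the grasp point (between the pads) lies 19 mm behind it (r.pinch_z is the distance from the TCP to the grasp point, in mm); z points along the fingers, y is the line along which they close (so a half turn about z gives the same grasp; the last joint's range is limited). The gripper opens to 85 mm and grips with 20 to 120 N. Pads are 22 mm wide; open, the fingers measure 114 mm over their backs; the gripper's body (76 mm by 85 mm) begins 54 mm behind the grasp point. The pads swing forward as they close: fully open they stand 13 mm farther back than shut.
Start: joints at [1.109, 0.353, 1.633, -0, 1.155, -0.002], TCP at [277.354, 560.091, 208.981] pointing down, gripper open.
Joint ranges: [-2.63, 2.63], [-0.92, 2.1], [0.06, 2.66], [-1.3, 4.44], [0, 2.69], [-3.02, 3.02]. Speed limits (rad/s): [2.22, 2.22, 2.79, 3.14, 3.14, 3.14].

## Interface

Orientations are given as [roll, pitch, yaw] about the fixed x, y, z axes, in that order (R = Rz(yaw) Ry(pitch) Rx(roll)).
In Python, from rig import r gives the robot as it stands.
- The arm moves only by the tool carry_out, never from a script. Its argument "series" is a list of rows, each a list of 7 numbers: the turn, a rotation vector about the tool's x, y, z as a fraction of full scale, then the shift along the tool's x, y, z as a fraction of full scale, then the gripper command: -1 is fully open, 1 is shut, values between are in proportion. A call has 1 to 8 rows; each row is the pose to reach, as a shift and turn from the pose commanded when the call began, along the tool's axes at that moment, turning the shorter way round; what a row does not reach only later rows make up. Full scale, the value 1, is 0.25 m for a shift and pi rad for a turn. A row lasts 1/8 s, in which the tool goes at most 62.5 mm and 10.7 degrees, less where a joint would pass 70% of its speed; a pose out of reach is approached as far as the arm can. A call with a number of a shift or a turn outside -1 to 1 is refused whole. A call with a gripper value outside its range is refused whole. The fingers move at their own pace and stop on an object; "force" is the grip in N (left out, the last holds). Time passes only in rows, so rows that repeat a pose let the fingers close. It gives the time, the measured TCP pose, the force, the opening and the grip force at its end, in the units of the state.
- r.sense(): the state, without advancing time (a new reading comes with each control period).
- r.grab_frame(name): name is "side" or "top" or "wrist"; returns the picture (420x560x3 uint8, red, green, blue); there is no depth.
- r.get_calibration(name): a dict with "K" (3x3 intrinsics, pixels), "pose" (4x4, takes a point from camera to world coordinates). Camera axes: x right, y up, looking along -z (the intrinsics and any distortion apply to the point x, -y, -z); pixel columns grow to the right and rows downward; lengths in mm; the calibration is good to about 2 mm. A picture is of the moment at which its call begins: read the wrist's pose just before it. get_calibration takes no time and is no camera call; for the wrist camera it gives the pose at the moment of the call.
- r.sign_off(): hands the job in; it is judged then, once.
Trained networks look in the newest picture that a camera, given by its name, has taken for a name from the list of things; names that differ only in an ending like _2 or _b are one class to them, and where a whole thing is asked for, a point or a joint stands for the part that bears it (a point fixed in the world has none). Each returns a list of dicts, best first, with "score" (0 to 1); they miss things now and then, are a little off and sometimes report something else, mostly with a low value. They report only what shows in the picture. A call takes as long as a camera call.
- r.silhouettes(camera, label): "region" (420x560 bool, what is visible of it) and "position" ([row, column] in pixels, amid what is visible of it).
The state is a dict: "clock": time; "qpos": joint angles; "qvel": joint speeds; "joint_efforts": joint torques, N m; "eef_pos": TCP position; "tcp_rot": TCP orientation; "contact_force": force on the tool from outside, world axes, zero at the start; "wrist_torque": the same for the moment, N m; "opening": opening from 0.0 (shut) to 1.0 (fully open); "grasp_force": force on a finger pad.
Only numpy, scipy, OpenCV 4.12 (cv2) and the standard library are available. Lean on these libraries where they do the work, as an engineer would, in place of code of your own. Each camera call takes 0.05 s, during which the arm holds its last target. There are 200 camera calls.

## Task

Set up the small metal drip filter for a coffee, one part after another: first stand the white handleless cup in the middle of the round wooden coaster, then seat the flanged filter chamber on the cup with its foot in the mouth, then stand the press (the disc with the post, post up) on the floor inside the chamber, and last put the black-knobbed lid squarely over the chamber. Every part must sit fully home and level and be let go, and the printed mug, the salt shaker and the teaspoon stay where they are.

Things in the scene. Friction and masses are not known exactly. Their poses are not given: they have to be found in the camera images.
- coaster_top (a point): centre of the top face of the round, light wooden coaster, 90 mm across, 6 mm thick, fixed where it lies on the worktop; z up
- cup_center (a point): centre (half-way up, on the axis) of the white ceramic cup without a handle: 62 mm across outside, 70 mm high, straight sides above a narrower foot, open mouth 55 mm across, 220 g; stands upright, z up along its axis
- chamber_center (a point): centre (half-way up, on the axis) of the steel filter chamber, 44 mm high, 120 g, z up. From the bottom: foot 46 mm across, 8 mm high (goes into the cup's mouth); flange 84 mm across, 3 mm thick (lies on the cup's rim); open barrel 54 mm across, 49 mm inside, its floor 14 mm above the underside. Seated, its centre is 49 mm above the cup's. Grasp the barrel above the flange
- press_center (a point): centre (half-way up, on the axis) of the steel press, 46 mm high, 60 g: a disc 40 mm across and 5 mm thick at the bottom, and on it an upright round post 12 mm thick. Post end up along z. In the chamber, its centre is 15 mm above the chamber's centre and the post stands 16 mm out of the barrel, under the lid
- lid_center (a point): centre (half-way up, on the axis) of the steel cap lid, 50 mm high in all, 80 g, z up: body 66 mm across, 31 mm high, hollow below; round black knob on top, 16 mm thick, 19 mm high. Its 8 mm skirt (61 mm inside) goes round the barrel; a shoulder rests on the barrel's rim. Seated, its centre is 39 mm above the chamber's
- printed_mug: bystander: cream mug with pale green print and a handle, 90 mm across, 118 mm over the handle, 87 mm high; origin at the middle of its underside; leave it alone
- salt: bystander: salt shaker, 44 mm across, 90 mm high; origin at the middle of its underside; leave it alone
- spoon: bystander: steel teaspoon, 138 mm long, lying flat; origin at the middle of its underside; leave it alone

How it is judged (in metres and radians):
On the way, in this order (a step that is already met when the one before it is completed fails the run):
1. the cup stands on the coaster (horizontal distance between cup_center and coaster_top below 0.015 m and z of cup_center in the frame of coaster_top between 0.031 and 0.039 m and angle between cup_center's own z axis and vertical below 0.1 rad), for 0.2 s.
2. the chamber is seated on the cup (all of step 1 and horizontal distance between chamber_center and cup_center below 0.008 m and z of chamber_center in the frame of cup_center between 0.046 and 0.052 m and angle between chamber_center's own z axis and vertical below 0.1 rad), for 0.2 s.
3. the press stands inside the chamber (all of step 2 and horizontal distance between press_center and chamber_center below 0.008 m and z of press_center in the frame of chamber_center between 0.012 and 0.018 m and angle between press_center's own z axis and vertical below 0.1 rad), for 0.2 s.
4. the lid is seated on the chamber (all of step 3 and horizontal distance between lid_center and chamber_center below 0.008 m and z of lid_center in the frame of chamber_center between 0.036 and 0.042 m and angle between lid_center's own z axis and vertical below 0.1 rad), for 0.2 s.
At the end, for the whole second after the job is handed in: The cup stands on the coaster within 15 mm of its middle; the chamber rests on the cup's rim, the press on the chamber's floor and the lid on the chamber's rim, each within 3 mm of its seated height, 8 mm of the axis of the part below and 0.1 rad of upright; all released and at rest (all of step 4 and linear speed of each of cup, chamber, press, lid below 0.02 m/s); the robot touches nothing.
It fails at once if the mug is moved by more than 30 mm (distance of printed_mug from where it was at the start of the episode above 0.03 m).
It fails at once if the salt shaker is moved by more than 30 mm (distance of salt from where it was at the start of the episode above 0.03 m).
It fails at once if the teaspoon is moved by more than 30 mm (distance of spoon from where it was at the start of the episode above 0.03 m).
It also fails if it takes over 120 s, if anything falls off the work surface, if the arm or the gripper's body presses on something with over 40 N, if the wrist force passes 120 N, or if a joint passes its speed limit or range.

## Working session

There is one attempt and no reset: what is moved stays moved. The work goes in short steps, Python scripts to look and compute and a tool call to move; the robot and the scene stay as the last step left them, time stands still between calls to the robot, and variables do not carry over. Pictures are saved under pics/ and viewed, at most 17 in all, crops included, and the job is handed in when it is done.

Besides the shell and the picture viewer there is one more tool, called as name(argument=value, ...) on one line, values as JSON. carry_out: Moves the arm, as the interface text tells. Its arguments: {"type":"object","properties":{"series":{"type":"array"},"force":{"type":"number"}},"required":["series"]}

```bash
ls; mkdir -p pics
python3 - <<'E'
from rig import r
import cv2,numpy as np
print(r.sense())
for n in ["side","top"]:
    f=r.grab_frame(n); cv2.imwrite(f"pics/{n}0.png",f[:,:,::-1])
    c=r.get_calibration(n); print(n,{k:np.round(v,3).tolist() if k!='x' else v for k,v in c.items()})
    for l in ["coaster_top","cup_center","chamber_center","press_center","lid_center","printed_mug","salt","spoon"]:
        for d in r.silhouettes(n,l)[:2]:
            ys,xs=np.where(d["region"]); print(n,l,round(d["score"],2),d["position"],xs.min(),xs.max(),ys.min(),ys.max())
E
```

```text
pics
{'clock': 0.0, 'qpos': array([ 1.10860006e+00,  3.53639515e-01,  1.63415319e+00,  2.07475465e-05,
        1.15522871e+00, -2.35239200e-03]), 'qvel': array([-0.00114308,  0.0007587 , -0.0009028 ,  0.00096213, -0.00054715,
       -0.0009863 ]), 'joint_efforts': array([-4.96754583e-04, -6.05248189e+01, -3.42068374e+01, -1.68762022e-04,
        9.34777607e-03,  1.81977663e-05]), 'eef_pos': array([277.11150374, 559.6191833 , 208.25895747]), 'tcp_rot': array([-3.14016394e+00, -2.23306383e-05,  2.68174037e+00]), 'contact_force': array([-0.38387349, -1.29044369,  0.71974738]), 'wrist_torque': array([-0.05735031,  0.00031513,  0.04679139]), 'grasp_force': 0.0, 'opening': 0.9971699937010825}
side {'K': [[413.42, 0.0, 280.294], [0.0, 413.42, 208.355], [0.0, 0.0, 1.0]], 'pose': [[0.855, 0.326, -0.404, 50.988], [-0.519, 0.56, -0.646, -756.796], [0.016, 0.762, 0.648, 817.981], [0.0, 0.0, 0.0, 1.0]]}
side coaster_top 0.96 [294.2, 317.7] 302 338 282 312
side cup_center 0.96 [246.4, 288.7] 276 299 230 263
side chamber_center 0.83 [214.8, 248.4] 233 260 203 226
side press_center 0.7 [258.8, 343.1] 336 349 245 262
side lid_center 0.81 [287.8, 375.6] 367 382 279 303
side printed_mug 0.95 [174.0, 238.9] 217 254 161 195
side salt 0.64 [218.5, 317.5] 306 320 201 230
side spoon 0.54 [168.0, 196.6] 192 202 167 170
top {'K': [[545.484, 0.0, 270.756], [0.0, 545.484, 214.453], [0.0, 0.0, 1.0]], 'pose': [[0.004, 0.989, -0.145, 314.023], [-1.0, 0.003, -0.011, -9.589], [-0.01, 0.146, 0.989, 1515.622], [0.0, 0.0, 0.0, 1.0]]}
top coaster_top 0.94 [238.0, 376.7] 358 389 223 254
top coaster_top 0.69 [193.0, 346.2] 338 351 186 199
top cup_center 0.96 [233.4, 320.6] 307 330 224 247
top chamber_center 0.76 [247.1, 252.7] 235 265 231 260
top press_center 0.7 [191.5, 342.5] 339 350 187 199
top lid_center 0.75 [188.9, 397.6] 386 411 178 202
top salt 0.56 [189.9, 296.4] 287 301 181 197
top spoon 0.55 [246.0, 143.8] 134 155 218 262
```

View pics/side0.png

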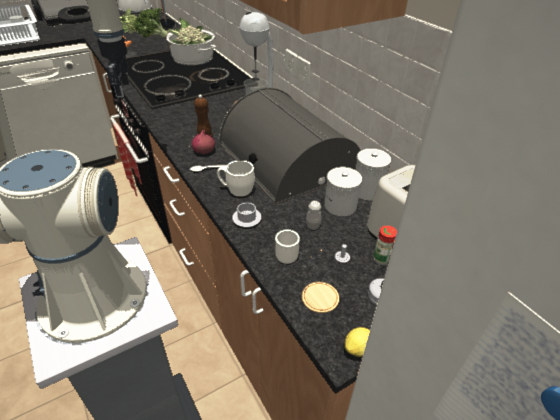

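View pics/top0.png

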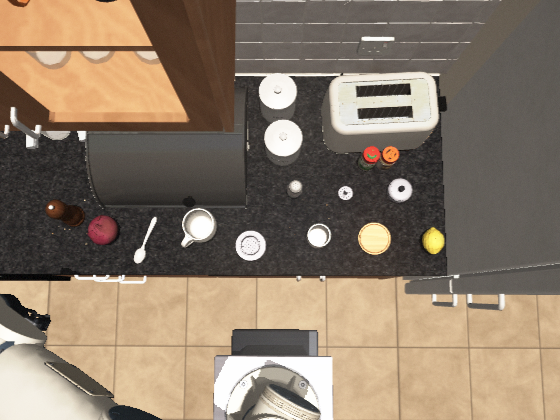

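The side view shows the cup (287,246), coaster (320,297), chamber (247,214), press (343,255), and the lid half hidden behind the fridge (378,290). The top view shows all parts clear: lid (400,190), press (345,193), coaster (374,238), cup (319,236), chamber (250,245), salt (295,188), mug (198,226).

```bash
cat > h.py <<'E'
from rig import r
import cv2,numpy as np
from scipy.spatial.transform import Rotation as R
def onplane(n,uv,z,c=None):
    c=c or r.get_calibration(n); K=np.array(c["K"]);T=np.array(c["pose"])
    d=np.linalg.inv(K)@[uv[0],uv[1],1]; d=T[:3,:3]@[d[0],-d[1],-d[2]]; o=T[:3,3]
    return o+d*(z-o[2])/d[2]
def pix(n,P,c=None):
    c=c or r.get_calibration(n); K=np.array(c["K"]);T=np.array(c["pose"])
    p=T[:3,:3].T@(np.array(P)-T[:3,3]); q=K@[p[0],-p[1],-p[2]]; return q[:2]/q[2]
def move(P,yaw=None,tilt=None):
    "row fractions from present pose to TCP P, tool down with given yaw"
    s=r.sense(); R0=R.from_euler('xyz',s["tcp_rot"])
    R1=R.from_euler('xyz',[np.pi,0,s["tcp_rot"][2] if yaw is None else yaw])
    sh=R0.inv().apply(np.array(P)-s["eef_pos"])/250; tr=(R0.inv()*R1).as_rotvec()/np.pi
    return np.round(np.r_[tr,sh],4).tolist()
E
python3 - <<'E'
from h import *
for l,uv,z in [("coaster",(373.8,238.5),6),("cup",(318.5,235.5),70),("chamberflange",(250,245.5),10),("press",(344.5,193),5),("lid",(399.5,190),15),("salt",(295,187),90),("mug",(200,225),87),("fridge",(445,240),0),("counteredge",(370,278),0),("canister",(283,150),90)]:
    print(l,onplane("top",uv,z).round(0))
for l,uv,z in [("cup",(287.5,239),70),("coaster",(320.3,296.8),6),("chfl",(247,216.5),10),("press",(342.5,257),5)]: print(l,onplane("side",uv,z).round(0))
c=r.get_calibration("wrist"); s=r.sense()
T=np.eye(4);T[:3,:3]=R.from_euler('xyz',s["tcp_rot"]).as_matrix();T[:3,3]=s["eef_pos"]
print(np.round(np.linalg.inv(T)@c["pose"],3),c["K"])
E
```

```text
coaster [ 469. -279.    6.]
cup [ 470. -121.   70.]
chamberflange [448.  64.  10.]
press [ 598. -200.    5.]
lid [ 605. -352.   15.]
salt [598. -58.  90.]
mug [495. 193.  87.]
fridge [ 466. -478.    0.]
counteredge [ 361. -267.    0.]
canister [699. -26.  90.]
cup [ 470. -125.   70.]
coaster [ 469. -280.    6.]
chfl [451.  66.  10.]
press [ 597. -202.    5.]
[[-1.00000e-03  9.63000e-01  2.68000e-01  6.77000e+01]
 [ 1.00000e+00  1.00000e-03  1.00000e-03 -4.48000e-01]
 [ 1.00000e-03  2.68000e-01 -9.63000e-01 -1.66615e+02]
 [ 0.00000e+00  0.00000e+00  0.00000e+00  1.00000e+00]] [[299.87459785   0.         279.61656062]
 [  0.         299.87459785 209.45120028]
 [  0.           0.           1.        ]]
```

Run:
```python
from h import *
print(move([345,330,240],np.pi/2))
print(onplane("top",(371,155),100),onplane("top",(390,155),100))
```

```text
[0.0, 0.0, 0.3536, -0.6509, -0.7047, -0.1241]
[ 682.83830056 -260.127399    100.        ] [ 682.92069772 -310.56828205  100.        ]
```

carry_out(series=[[0, 0, 0.06, -0.12, -0.13, -0.05, -1], [0, 0, 0.12, -0.25, -0.27, -0.12, -1], [0, 0, 0.18, -0.37, -0.4, -0.12, -1], [0, 0, 0.24, -0.5, -0.54, -0.12, -1], [0, 0, 0.3, -0.58, -0.62, -0.12, -1], [0, 0, 0.3536, -0.65, -0.7, -0.12, -1], [0, 0, 0.3536, -0.65, -0.7, -0.12, -1]])

```text
clock: 1.78
eef_pos: [345.6, 330.0, 239.2]
tcp_rot: [3.141, -0.0, 1.569]
contact_force: [-0.3, 0.5, 0.3]
opening: 1.003
grasp_force: 0.0
```

carry_out(series=[[0, 0, 0, -0.25, 0.06, 0, -1], [0, 0, 0, -0.5, 0.12, 0, -1], [0, 0, 0, -0.75, 0.2, 0, -1], [0, 0, 0, -1, 0.26, 0, -1]])

```text
clock: 2.28
eef_pos: [409.3, 88.5, 239.4]
tcp_rot: [3.14, -0.001, 1.576]
contact_force: [1.4, 0.4, 1.2]
opening: 0.999
grasp_force: 0.0
```

carry_out(series=[[0, 0, 0, -0.25, 0.06, 0, -1], [0, 0, 0, -0.5, 0.15, 0.05, -1], [0, 0, 0, -0.7, 0.24, 0.1, -1], [0, 0, 0, -0.81, 0.24, 0.15, -1], [0, 0, 0, -0.81, 0.24, 0.15, -1]])

```text
clock: 2.9
eef_pos: [468.4, -114.0, 200.5]
tcp_rot: [-3.14, -0.001, 1.571]
contact_force: [-0.5, 0.1, -0.1]
opening: 1.001
grasp_force: 0.0
```

```bash
cat > look.py <<'E'
import sys
from h import *
name,label=sys.argv[1:3]; c=r.get_calibration("wrist"); f=r.grab_frame("wrist"); cv2.imwrite(f"pics/{name}.png",f[:,:,::-1])
s=r.sense();print(s["eef_pos"].round(1),s["tcp_rot"].round(3))
# label:z ... ellipse fit centre of outline, intersected with plane z
for a in sys.argv[2:]:
    l,z=a.split(":")
    for d in r.silhouettes("wrist",l)[:2]:
        m=d["region"].astype(np.uint8); ct=max(cv2.findContours(m,0,1)[0],key=len)
        ys,xs=np.where(m); b=(xs.min(),xs.max(),ys.min(),ys.max())
        (cx,cy),ax,_=cv2.fitEllipse(ct) if len(ct)>5 else ((0,0),0,0)
        print(l,round(d["score"],2),b,"ell",np.round([cx,cy],1),np.round(ax,1),onplane("wrist",(cx,cy),float(z),c).round(1))
E
python3 look.py w1 cup_center:70 coaster_top:6
```

```text
[ 468.6 -113.   201.1] [-3.141e+00 -1.000e-03  1.572e+00]
cup_center 0.73 (np.int64(254), np.int64(315), np.int64(166), np.int64(231)) ell [283.8 199.3] [60.2 64.6] [ 472.3 -118.6   70. ]
coaster_top 0.59 (np.int64(249), np.int64(313), np.int64(273), np.int64(331)) ell [281.2 301.7] [58.2 64.6] [ 470.  -278.3    6. ]
```

View pics/w1.png

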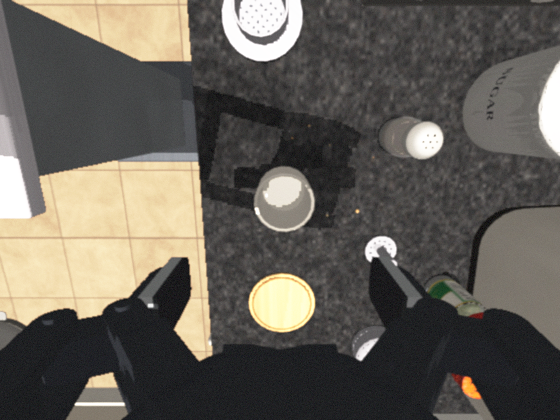

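The wrist view shows the cup at (284,198), clear between the fingers; coaster at (282,302). The estimates agree, so I descend and grasp.

carry_out(series=[[0, 0, 0, -0.028, 0.01, 0.15, -1], [0, 0, 0, -0.028, 0.01, 0.3, -1], [0, 0, 0, -0.028, 0.01, 0.45, -1], [0, 0, 0, -0.028, 0.01, 0.58, -1], [0, 0, 0, -0.028, 0.01, 0.7, -1], [0, 0, 0, -0.028, 0.01, 0.7, -1]])

```text
clock: 3.8
eef_pos: [469.9, -118.6, 25.5]
tcp_rot: [-3.139, -0.001, 1.573]
contact_force: [0.2, 0.5, 0.1]
opening: 1.001
grasp_force: 0.0
```

carry_out(series=[[0, 0, 0, 0, 0, 0, 1], [0, 0, 0, 0, 0, 0, 1], [0, 0, 0, 0, 0, 0, 1], [0, 0, 0, 0, 0, 0, 1], [0, 0, 0, 0, 0, 0, 1]], force=35)

```text
clock: 4.42
eef_pos: [472.3, -120.2, 28.4]
tcp_rot: [3.139, 0.001, 1.571]
contact_force: [-0.3, 1.0, 4.9]
opening: 0.719
grasp_force: 36.6
```

carry_out(series=[[0, 0, 0, 0, 0, -0.1, 1], [0, 0, 0, 0, 0, -0.24, 1], [0, 0, 0, -0.15, 0, -0.24, 1], [0, 0, 0, -0.3, 0, -0.24, 1], [0, 0, 0, -0.45, 0, -0.24, 1], [0, 0, 0, -0.55, 0, -0.24, 1], [0, 0, 0, -0.63, 0, -0.24, 1], [0, 0, 0, -0.63, 0, -0.24, 1]])

```text
clock: 5.42
eef_pos: [471.2, -278.7, 87.2]
tcp_rot: [3.14, 0.001, 1.57]
contact_force: [-0.2, 0.7, -2.2]
opening: 0.715
grasp_force: 39.6
```

```bash
python3 look.py w2 cup_center:130 coaster_top:6
python3 - <<'E'
from h import *
s=r.sense();print(s["opening"],s["contact_force"])
E
```

```text
[ 470.9 -277.8   86.9] [3.141 0.    1.57 ]
cup_center 0.57 (np.int64(214), np.int64(346), np.int64(192), np.int64(339)) ell [279.6 268.6] [129.  146.3] [ 471.1 -273.6  130. ]
coaster_top 0.66 (np.int64(227), np.int64(331), np.int64(156), np.int64(226)) ell [278.6 197.9] [ 84.4 100.3] [ 470.3 -270.4    6. ]
0.7170876200548176 [ 0.31798472  0.31287942 -1.84683778]
```

View pics/w2.png

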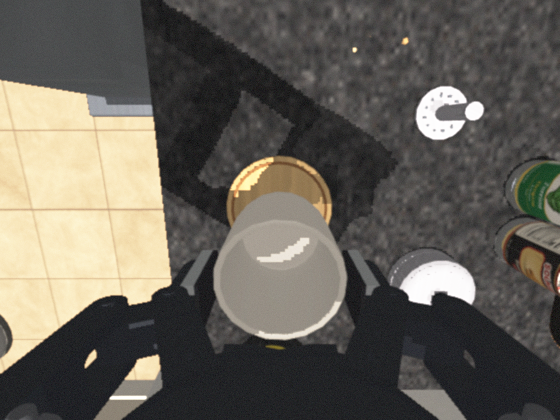

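The cup is held centred over the coaster: its rim is at (280,275) and the coaster at (279,204), partly covered. Lowering.

carry_out(series=[[0, 0, 0, -0.005, 0, 0.1, 1], [0, 0, 0, -0.005, 0, 0.18, 1], [0, 0, 0, -0.005, 0, 0.205, 1], [0, 0, 0, -0.005, 0, 0.21, 1], [0, 0, 0, -0.005, 0, 0.21, 1]])

```text
clock: 6.2
eef_pos: [471.0, -278.4, 34.6]
tcp_rot: [-3.142, -0.0, 1.572]
contact_force: [-0.8, 0.5, -2.3]
opening: 0.715
grasp_force: 39.6
```

carry_out(series=[[0, 0, 0, 0, 0, 0.01, 1], [0, 0, 0, 0, 0, 0.01, 1], [0, 0, 0, 0, 0, 0.01, 1]])

```text
clock: 6.58
eef_pos: [471.4, -278.6, 34.2]
tcp_rot: [3.141, 0.0, 1.571]
contact_force: [-6.3, 5.9, 28.6]
opening: 0.712
grasp_force: 42.2
```

Touching the coaster; release gently and rise.

carry_out(series=[[0, 0, 0, 0, 0, -0.008, 0.3], [0, 0, 0, 0, 0, -0.008, -0.4], [0, 0, 0, 0, 0, -0.008, -1], [0, 0, 0, 0, 0, -0.008, -1], [0, 0, 0, 0, 0, -0.008, -1], [0, 0, 0, 0, 0, -0.2, -1], [0, 0, 0, 0, 0, -0.4, -1], [0, 0, 0, 0, 0, -0.66, -1]])

```text
clock: 7.58
eef_pos: [470.1, -278.5, 194.7]
tcp_rot: [-3.14, -0.001, 1.571]
contact_force: [0.7, -0.3, 0.7]
opening: 1.0
grasp_force: 0.0
```

carry_out(series=[[0, 0, 0, 0.2, 0, 0, -1], [0, 0, 0, 0.2, 0, 0, -1], [0, 0, 0, 0.2, 0, 0, -1]])

```text
clock: 7.95
eef_pos: [470.9, -228.9, 193.8]
tcp_rot: [-3.141, 0.0, 1.572]
contact_force: [-0.4, -0.0, -1.3]
opening: 0.998
grasp_force: 0.0
```

```bash
python3 look.py w3 cup_center:76 coaster_top:6 lid_center:15 press_center:5
```

```text
[ 470.9 -229.3  193.7] [-3.141  0.     1.571]
cup_center 0.88 (np.int64(251), np.int64(309), np.int64(205), np.int64(275)) ell [279.9 240.7] [58.1 70. ] [ 471.  -273.9   76. ]
coaster_top 0.86 (np.int64(244), np.int64(315), np.int64(189), np.int64(241)) ell [279.4 223.1] [65.2 66.6] [ 470.4 -278.1    6. ]
lid_center 0.73 (np.int64(356), np.int64(408), np.int64(252), np.int64(302)) ell [383.5 278.9] [49. 52.] [ 603.4 -350.1   15. ]
```

View pics/w3.png

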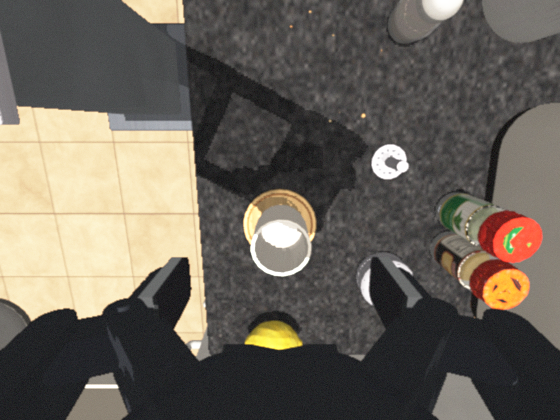

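The cup stands on the coaster with its rim at (280,247) and the coaster at (279,223). The lid is at (384,279) and the press at (390,162). Next is the chamber.

carry_out(series=[[0, 0, 0, 0.25, -0.02, -0.1, -1], [0, 0, 0, 0.5, -0.04, -0.1, -1], [0, 0, 0, 0.75, -0.06, -0.1, -1], [0, 0, 0, 1, -0.08, 0, -1], [0, 0, 0, 1, -0.08, 0, -1]])

```text
clock: 8.82
eef_pos: [449.6, 23.6, 192.8]
tcp_rot: [-3.139, -0.0, 1.574]
contact_force: [0.8, -0.9, -0.7]
opening: 1.001
grasp_force: 0.0
```

carry_out(series=[[0, 0, 0, 0.2, 0, 0.1, -1], [0, 0, 0, 0.2, 0, 0.15, -1], [0, 0, 0, 0.2, 0, 0.15, -1]])

```text
clock: 9.2
eef_pos: [450.5, 70.2, 155.7]
tcp_rot: [-3.14, 0.001, 1.571]
contact_force: [-1.0, -0.8, 0.3]
opening: 1.003
grasp_force: 0.0
```

```bash
python3 look.py w4 chamber_center:10
python3 - <<'E'
from h import *
c=r.get_calibration("wrist")
for P in [(449,65,10),(449,65,44)]: print(pix("wrist",P,c))
E
```

```text
[451.   69.9 156.4] [-3.141e+00  1.000e-03  1.570e+00]
chamber_center 0.81 (np.int64(239), np.int64(318), np.int64(159), np.int64(235)) ell [278.6 196.8] [76.5 78.5] [448.9  64.3  10. ]
[277.60664812 195.80005188]
[277.36025595 203.7673783 ]
```

View pics/w4.png

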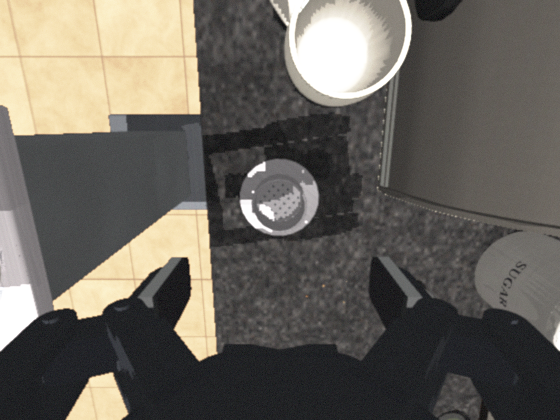

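The chamber is at (279,197), upright and clear of the mug. Descend and grasp the barrel.

carry_out(series=[[0, 0, 0, -0.022, -0.006, 0.15, -1], [0, 0, 0, -0.022, -0.006, 0.3, -1], [0, 0, 0, -0.022, -0.006, 0.45, -1], [0, 0, 0, -0.022, -0.006, 0.555, -1], [0, 0, 0, -0.022, -0.006, 0.56, -1]])

```text
clock: 9.93
eef_pos: [448.7, 64.4, 15.7]
tcp_rot: [-3.139, 0.0, 1.569]
contact_force: [0.4, -0.9, 1.3]
opening: 0.994
grasp_force: 0.0
```

carry_out(series=[[0, 0, 0, 0, 0, 0, 1], [0, 0, 0, 0, 0, 0, 1], [0, 0, 0, 0, 0, 0, 1], [0, 0, 0, 0, 0, 0, 1], [0, 0, 0, 0, 0, 0, 1], [0, 0, 0, 0, 0, 0, 1]], force=30)

```text
clock: 10.68
eef_pos: [460.5, 66.9, 21.4]
tcp_rot: [3.121, -0.003, 1.571]
contact_force: [14.5, 0.7, 20.4]
opening: 0.002
grasp_force: 10.5
```

The fingers closed fully, so the barrel was missed. Opening carefully, rising and looking.

Run:
```python
from h import *
s=r.sense();print(s)
for n in ["side","wrist"]:
    f=r.grab_frame(n)
    if n=="side": f=cv2.resize(f[150:270,180:340],None,fx=4,fy=4,interpolation=2)
    cv2.imwrite(f"pics/miss_{n}.png",f[:,:,::-1])
```

```text
{'clock': 10.675, 'qpos': array([ 1.41406744e-01,  3.86097347e-01,  2.12604292e+00, -6.53698816e-04,
        6.08402236e-01,  1.41416730e-01]), 'qvel': array([ 0.00056402,  0.00067867, -0.00056506,  0.00011105,  0.00107003,
       -0.0001734 ]), 'joint_efforts': array([ 1.05209067e+00, -3.47376895e+01, -2.93370813e+00,  4.57536187e-01,
        5.09212062e+00,  7.71477266e-03]), 'eef_pos': array([460.48587146,  66.93069764,  21.35415082]), 'tcp_rot': array([ 3.12069845e+00, -2.58570823e-03,  1.57134582e+00]), 'contact_force': array([14.51739469,  0.69175363, 20.36870468]), 'wrist_torque': array([-1.97901683e-03, -2.76018550e+00, -6.11060467e-03]), 'grasp_force': 10.49415155645363, 'opening': 0.0018534746249684114}
```

View pics/miss_wrist.png

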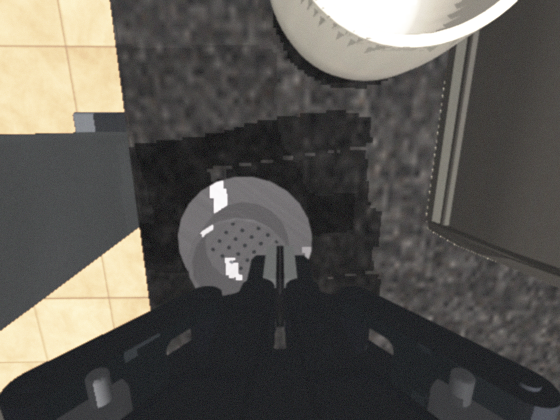

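The fingers are shut near (280,270), with the chamber shifted to the left (flange centre about (246,237)). I need the side crop to understand the contact.

Run:
```python
import cv2,numpy as np
a=cv2.resize(cv2.imread("pics/miss_wrist.png")[160:340,150:350],(533,480),interpolation=2)
b=cv2.imread("pics/miss_side.png")[:, 0:640][:, 140:400]
cv2.imwrite("pics/mc.png",np.hstack([a,b]))
```

```text
(no output)
```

View pics/mc.png

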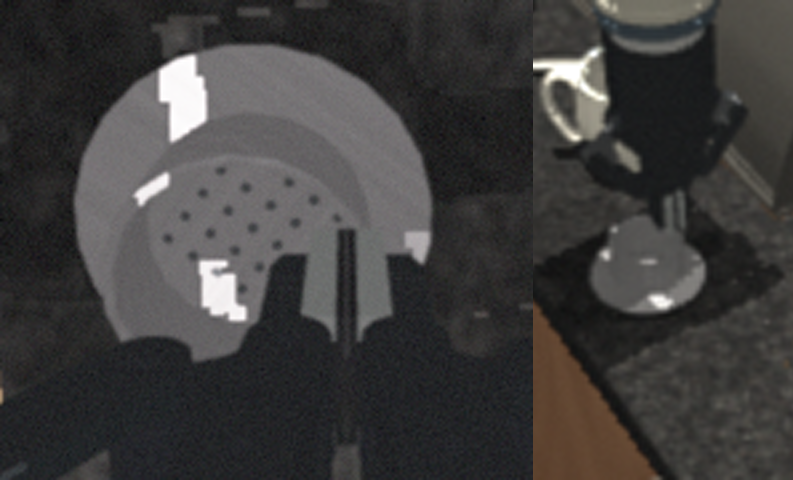

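carry_out(series=[[0, 0, 0, 0, 0, 0, 0.9], [0, 0, 0, 0, 0, 0, 0.9], [0, 0, 0, 0, 0, -0.02, 0.9], [0, 0, 0, 0, 0, -0.06, 0.9]], force=20)

```text
clock: 11.28
eef_pos: [449.1, 65.6, 32.3]
tcp_rot: [-3.141, 0.0, 1.571]
contact_force: [-0.3, 0.4, -0.0]
opening: 0.052
grasp_force: 0.0
```

```bash
python3 look.py w5 chamber_center:10;python3 - <<'E'
import cv2
from h import *
a=cv2.resize(cv2.imread("pics/w5.png")[150:350,130:370],None,fx=2,fy=2,interpolation=2)
f=r.grab_frame("side")[180:250,220:280,::-1]
cv2.imwrite("pics/w5c.png",np.hstack([a,cv2.resize(f,(300,400),interpolation=2)]))
E
```

```text
[449.7  65.7  33.2] [ 3.141 -0.     1.571]
chamber_center 0.94 (np.int64(202), np.int64(328), np.int64(172), np.int64(295)) ell [262.2 226.3] [110.3 125.4] [437.4  68.7  10. ]
```

View pics/w5c.png

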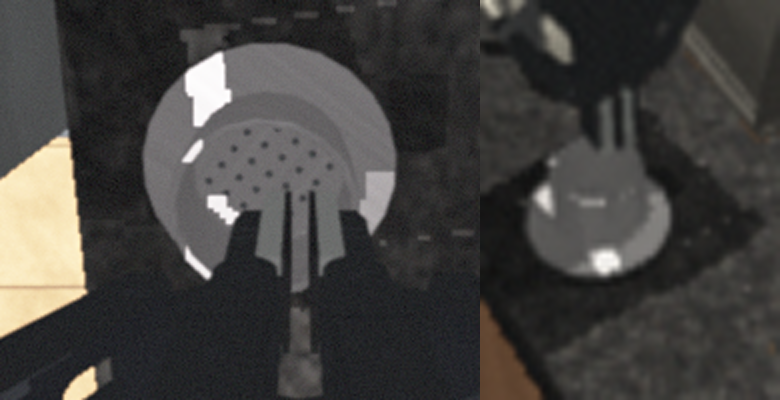

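The fingers appear to stand in the barrel, tips around (290,195) in the crop. Rise clear and check where the fingertips really are relative to the TCP.

carry_out(series=[[0, 0, 0, 0, 0, -0.1, 0.9], [0, 0, 0, 0, 0, -0.2, 0.9], [0, 0, 0, 0, 0, -0.28, 0.9], [0, 0, 0, 0, 0, -0.28, 0.9]])

```text
clock: 11.92
eef_pos: [450.0, 65.7, 102.3]
tcp_rot: [3.139, -0.0, 1.571]
contact_force: [0.7, 0.5, -0.5]
opening: 0.051
grasp_force: 0.0
```

```bash
python3 - <<'E'
from h import *
s=r.sense(); P=s["eef_pos"];print(P)
f0=r.grab_frame("side"); q=pix("side",P); print(q,pix("side",P+[0,0,13]))
for d in r.silhouettes("side","chamber_center")[:1]:
    ys,xs=np.where(d["region"]);print(xs.min(),xs.max(),ys.min(),ys.max())
for P2 in [(437,68,0),(437,68,11),(437,68,44)]: print(pix("side",P2))
f=f0[:,:,::-1].copy(); u,v=q
a=cv2.resize(f[150:250,210:290],(480,600),interpolation=0)
cv2.circle(a,(int((u-210)*6),int((v-150)*6)),3,(0,0,255),-1)
cv2.imwrite("pics/s2.png",a)
E
python3 look.py w6 chamber_center:10
```

```text
[450.03922365  65.68992807 102.26376199]
[245.61933023 191.98789167] [245.43753405 188.30147569]
229 258 204 228
[242.67127032 220.25313406]
[242.50819693 217.46438941]
[242.00725658 208.89772641]
[448.6  65.5 100.6] [-3.14   0.     1.571]
chamber_center 0.7 (np.int64(222), np.int64(315), np.int64(160), np.int64(249)) ell [268.5 204.4] [89.6 94.3] [438.8  65.8  10. ]
```

View pics/s2.png

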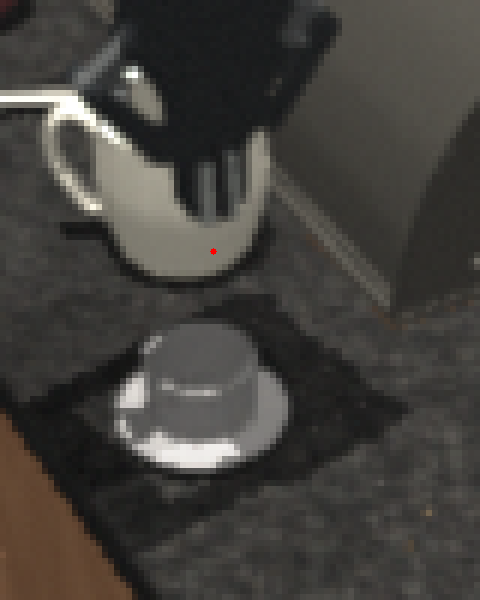

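Run:
```python
from h import *
print(r.pinch_z)
s=r.sense();c=r.get_calibration("wrist");P=s["eef_pos"]
for d in (0,5,10,15,20,25): print(d,pix("wrist",P+[0,11,d],c).round(1),pix("wrist",P+[0,0,d],c).round(1),pix("wrist",P+[35,11,d],c).round(1))
```

```text
18.700000000000003
0 [279.6 225.9] [279.6 243.4] [339.4 225.9]
5 [279.6 228.7] [279.6 246.6] [341.1 228.7]
10 [279.6 231.7] [279.6 250.1] [342.8 231.7]
15 [279.6 234.8] [279.6 253.7] [344.7 234.8]
20 [279.5 238.2] [279.6 257.6] [346.7 238.2]
25 [279.5 241.8] [279.5 261.7] [348.8 241.8]
```

The fingertips at (212,223 in crop) end about 16 mm short of the nominal TCP mark, and more when open, so the pads passed over the barrel rim. The chamber stands upright at about (438,66). I'll grasp with the TCP lower.

carry_out(series=[[0, 0, 0, 0, -0.042, 0, -1], [0, 0, 0, 0, -0.042, 0, -1], [0, 0, 0, 0, -0.042, 0, -1], [0, 0, 0, 0, -0.042, 0.1, -1], [0, 0, 0, 0, -0.042, 0.2, -1], [0, 0, 0, 0, -0.042, 0.3, -1], [0, 0, 0, 0, -0.042, 0.37, -1], [0, 0, 0, 0, -0.042, 0.37, -1]])

```text
clock: 13.12
eef_pos: [438.0, 65.5, 8.1]
tcp_rot: [-3.139, 0.0, 1.571]
contact_force: [-0.7, 0.2, -0.1]
opening: 1.0
grasp_force: 0.0
```

carry_out(series=[[0, 0, 0, 0, 0, 0.02, -1], [0, 0, 0, 0, 0, 0.035, -1], [0, 0, 0, 0, 0, 0.035, -1]])

```text
clock: 13.5
eef_pos: [439.0, 65.6, 0.4]
tcp_rot: [3.141, -0.0, 1.571]
contact_force: [-0.2, -0.1, -0.3]
opening: 1.003
grasp_force: 0.0
```

carry_out(series=[[0, 0, 0, 0, 0, 0, -0.25], [0, 0, 0, 0, 0, 0, -0.2], [0, 0, 0, 0, 0, 0, -0.2]], force=30)

```text
clock: 13.88
eef_pos: [439.1, 65.6, 0.8]
tcp_rot: [3.141, -0.0, 1.571]
contact_force: [-2.6, -0.9, 8.1]
opening: 0.627
grasp_force: 29.8
```

Gripped at 53 mm, which matches the barrel. Hold and lift.

carry_out(series=[[0, 0, 0, 0, 0, 0, 1], [0, 0, 0, 0, 0, 0, 1], [0, 0, 0, 0, 0, -0.02, 1], [0, 0, 0, 0, 0, -0.1, 1], [0, 0, 0, 0, 0, -0.3, 1], [0, 0, 0, 0, 0, -0.5, 1], [0, 0, 0, 0, 0, -0.5, 1]])

```text
clock: 14.75
eef_pos: [441.4, 66.0, 128.7]
tcp_rot: [3.135, -0.001, 1.571]
contact_force: [0.4, 0.0, -2.7]
opening: 0.629
grasp_force: 32.5
```

carry_out(series=[[0, 0, 0, -0.22, 0.03, -0.04, 1], [0, 0, 0, -0.45, 0.06, -0.04, 1], [0, 0, 0, -0.7, 0.09, -0.04, 1], [0, 0, 0, -0.9, 0.12, -0.04, 1], [0, 0, 0, -1, 0.12, -0.04, 1], [0, 0, 0, -1, 0.12, -0.04, 1]])

```text
clock: 15.5
eef_pos: [468.0, -185.6, 133.9]
tcp_rot: [-3.14, -0.001, 1.568]
contact_force: [0.4, 0.4, -0.7]
opening: 0.627
grasp_force: 32.4
```

carry_out(series=[[0, 0, 0, -0.15, 0, 0, 1], [0, 0, 0, -0.26, 0, 0, 1], [0, 0, 0, -0.26, 0, 0, 1], [0, 0, 0, -0.26, 0, 0, 1]])

```text
clock: 16.0
eef_pos: [468.3, -248.0, 134.5]
tcp_rot: [-3.14, -0.001, 1.571]
contact_force: [1.1, 0.5, -2.3]
opening: 0.629
grasp_force: 32.4
```

```bash
python3 look.py w7 chamber_center:145 cup_center:76
python3 - <<'E'
from h import *
s=r.sense();print(s["opening"],s["contact_force"])
E
```

```text
[ 468.4 -248.   134.7] [-3.140e+00 -1.000e-03  1.572e+00]
chamber_center 0.81 (np.int64(205), np.int64(353), np.int64(180), np.int64(334)) ell [279.2 254.2] [136.7 156.1] [ 468.  -250.3  145. ]
0.6251642038503596 [-0.08847486  0.04645897 -1.15385111]
```

View pics/w7.png

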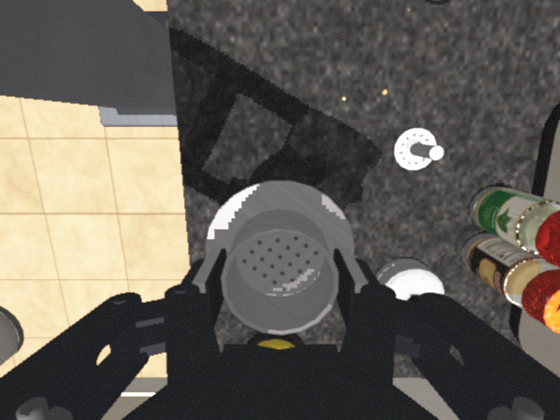

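The held chamber is level: flange about (279,252), floor (281,260). It hides the cup, so I compute the cup position from the earlier picture w3.

Run:
```python
from h import *
c=r.get_calibration("wrist"); s=r.sense(); P=s["eef_pos"]; print(P)
for uv,z in [((279,252),145),((281,260),148)]: print(onplane("wrist",uv,z,c)-P)
c2=dict(K=c["K"],pose=np.array(c["pose"]).copy()); c2["pose"][:3,3]+=np.array([470.9,-229.3,193.7])-P
print("cup",onplane("wrist",(280,247),76,c2))
# model outline of rim at y cand
t=np.linspace(0,2*np.pi,60)
for y in (-276,-279,-282):
    q=np.array([pix("wrist",(471+31*np.cos(a),y+31*np.sin(a),76),c2) for a in t]); print(y,q.min(0).round(1),q.max(0).round(1))
# flange outline
for dy in (0,-2,-4):
    q=np.array([pix("wrist",P+[42*np.cos(a),dy+42*np.sin(a),145-P[2]],c) for a in t]); print(dy,q.min(0).round(1),q.max(0).round(1))
```

```text
[ 468.73239694 -248.21767363  135.01128021]
[-0.40825525 -1.19281837  9.98871979]
[ 0.71650657 -4.70425744 12.98871979]
cup [ 471.08481078 -280.91430535   76.        ]
-276 [249.4 213.2] [310.4 270.2]
-279 [249.5 216.1] [310.4 272.8]
-282 [249.6 219. ] [310.3 275.4]
0 [205.1 176.1] [354.4 314.8]
-2 [205.3 179.8] [354.1 317.7]
-4 [205.5 183.6] [353.9 320.5]
```

carry_out(series=[[0, 0, 0, -0.08, 0.01, 0, 1], [0, 0, 0, -0.123, 0.011, 0, 1], [0, 0, 0, -0.123, 0.011, 0.1, 1], [0, 0, 0, -0.123, 0.011, 0.2, 1], [0, 0, 0, -0.123, 0.011, 0.215, 1], [0, 0, 0, -0.123, 0.011, 0.215, 1]])

```text
clock: 16.9
eef_pos: [471.8, -280.6, 81.8]
tcp_rot: [3.142, 0.0, 1.571]
contact_force: [-0.3, 0.0, -1.4]
opening: 0.623
grasp_force: 32.4
```

carry_out(series=[[0, 0, 0, 0, 0, 0.015, 1], [0, 0, 0, 0, 0, 0.028, 1], [0, 0, 0, 0, 0, 0.028, 1]])

```text
clock: 17.27
eef_pos: [471.6, -280.1, 74.5]
tcp_rot: [-3.142, 0.0, 1.571]
contact_force: [-0.2, 0.1, -1.4]
opening: 0.628
grasp_force: 32.4
```

carry_out(series=[[0, 0, 0, 0, 0, 0.012, 1], [0, 0, 0, 0, 0, 0.012, 1], [0, 0, 0, 0, 0, 0.012, 1]])

```text
clock: 17.65
eef_pos: [471.6, -280.1, 71.5]
tcp_rot: [-3.142, -0.0, 1.571]
contact_force: [1.4, 0.1, -1.2]
opening: 0.625
grasp_force: 32.4
```

carry_out(series=[[0, 0, 0, 0, 0, 0.01, 1], [0, 0, 0, 0, 0, 0.01, 1], [0, 0, 0, 0, 0, 0.01, 1]])

```text
clock: 18.02
eef_pos: [471.7, -280.2, 69.0]
tcp_rot: [3.141, 0.0, 1.571]
contact_force: [0.2, -0.1, -0.4]
opening: 0.626
grasp_force: 32.5
```

The foot has gone into the mouth with no contact. A last small lowering to the rim.

carry_out(series=[[0, 0, 0, 0, 0, 0.006, 1], [0, 0, 0, 0, 0, 0.008, 1], [0, 0, 0, 0, 0, 0.008, 1]])

```text
clock: 18.4
eef_pos: [471.9, -280.4, 68.8]
tcp_rot: [3.141, 0.001, 1.571]
contact_force: [-4.7, 2.9, 21.0]
opening: 0.623
grasp_force: 34.2
```

carry_out(series=[[0, 0, 0, 0, 0, -0.008, 0.3], [0, 0, 0, 0, 0, -0.008, -0.4], [0, 0, 0, 0, 0, -0.008, -1], [0, 0, 0, 0, 0, -0.008, -1], [0, 0, 0, 0, 0, -0.008, -1], [0, 0, 0, 0, 0, -0.2, -1], [0, 0, 0, 0, 0, -0.4, -1], [0, 0, 0, 0, 0, -0.6, -1]])

```text
clock: 19.4
eef_pos: [471.4, -280.0, 218.4]
tcp_rot: [-3.141, -0.0, 1.571]
contact_force: [0.7, -0.3, 0.2]
opening: 0.995
grasp_force: 0.0
```

carry_out(series=[[0, 0, 0, 0.15, 0.2, 0, -1], [0, 0, 0, 0.29, 0.4, 0.02, -1], [0, 0, 0, 0.29, 0.5, 0.05, -1], [0, 0, 0, 0.29, 0.5, 0.05, -1]])

```text
clock: 19.9
eef_pos: [597.5, -206.9, 203.4]
tcp_rot: [-3.141, -0.0, 1.573]
contact_force: [-1.4, 0.4, -0.8]
opening: 0.995
grasp_force: 0.0
```

```bash
python3 look.py w8 press_center:5 chamber_center:79 cup_center:76 salt:90
```

```text
[ 596.3 -207.3  203.8] [-3.14  -0.     1.572]
press_center 0.93 (np.int64(265), np.int64(296), np.int64(163), np.int64(194)) ell [280.4 178.7] [31.2 31.8] [ 598. -202.    5.]
chamber_center 0.67 (np.int64(120), np.int64(200), np.int64(228), np.int64(296)) ell [157.8 264.5] [73.9 78.4] [ 467.7 -281.5   79. ]
cup_center 0.95 (np.int64(161), np.int64(203), np.int64(220), np.int64(255)) ell [185.8 234. ] [23.3 46.6] [ 499.4 -248.2   76. ]
salt 0.76 (np.int64(266), np.int64(306), np.int64(8), np.int64(66)) ell [286.3  37. ] [41.3 59.6] [602.6 -67.9  90. ]
```

View pics/w8.png

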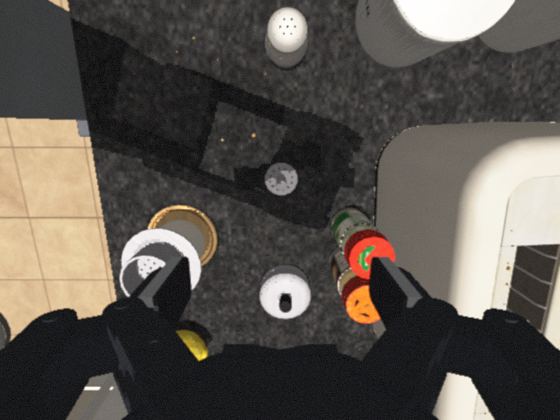

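The press is upright at (281,179); the chamber sits on the cup at (160,262) and the lid is at (285,292). Descend on the post with the fingers partly closed.

carry_out(series=[[0, 0, 0, 0.021, 0.007, 0.12, 0.3], [0, 0, 0, 0.021, 0.007, 0.26, 0.3], [0, 0, 0, 0.021, 0.007, 0.4, 0.3], [0, 0, 0, 0.021, 0.007, 0.55, 0.3], [0, 0, 0, 0.021, 0.007, 0.68, 0.3], [0, 0, 0, 0.021, 0.007, 0.75, 0.3], [0, 0, 0, 0.021, 0.007, 0.763, 0.3], [0, 0, 0, 0.021, 0.007, 0.763, 0.3]])

```text
clock: 21.15
eef_pos: [598.9, -202.8, 14.7]
tcp_rot: [3.14, 0.0, 1.571]
contact_force: [-0.2, 1.1, 0.7]
opening: 0.351
grasp_force: 0.0
```

carry_out(series=[[0, 0, 0, 0, 0, 0, 1], [0, 0, 0, 0, 0, 0, 1], [0, 0, 0, 0, 0, 0, 1], [0, 0, 0, 0, 0, 0, 1]], force=30)

```text
clock: 21.65
eef_pos: [599.0, -202.7, 14.9]
tcp_rot: [3.14, 0.001, 1.571]
contact_force: [-1.5, 0.1, 6.5]
opening: 0.103
grasp_force: 29.5
```

carry_out(series=[[0, 0, 0, 0, 0, -0.05, 1], [0, 0, 0, 0, 0, -0.25, 1], [0, 0, 0, 0, 0, -0.45, 1], [0, 0, 0, 0, 0, -0.6, 1], [0, 0, 0, -0.15, -0.2, -0.6, 1], [0, 0, 0, -0.25, -0.4, -0.6, 1], [0, 0, 0, -0.25, -0.51, -0.6, 1], [0, 0, 0, -0.25, -0.51, -0.6, 1]])

```text
clock: 22.65
eef_pos: [469.2, -265.0, 164.5]
tcp_rot: [-3.142, -0.0, 1.569]
contact_force: [0.5, -0.5, -0.8]
opening: 0.1
grasp_force: 29.4
```

```bash
python3 look.py w9 press_center:155 chamber_center:79
python3 - <<'E'
from h import *
s=r.sense();print(s["opening"],s["contact_force"])
E
```

```text
[ 470.7 -265.2  164.7] [3.14e+00 1.00e-03 1.57e+00]
press_center 0.82 (np.int64(247), np.int64(310), np.int64(206), np.int64(278)) ell [278.5 236.4] [58.9 68.5] [ 468.4 -264.3  155. ]
chamber_center 0.8 (np.int64(236), np.int64(329), np.int64(179), np.int64(255)) ell [282.2 222.5] [84.7 88.6] [ 471.2 -279.9   79. ]
0.1060096150311612 [ 0.05313955  0.92677442 -0.6433067 ]
```

View pics/w9.png

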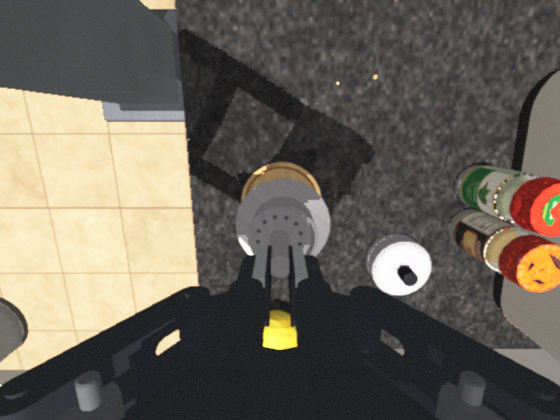

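The press hangs upright from the post; its disc is at about (279,237) and the chamber flange behind at (282,223), top row 179. Compute the relative offset.

Run:
```python
from h import *
from scipy.optimize import least_squares
c=r.get_calibration("wrist"); P=r.sense()["eef_pos"]; print(P)
t=np.linspace(0,2*np.pi,90)
def ol(x,y,rad,z): return np.array([pix("wrist",(x+rad*np.cos(a),y+rad*np.sin(a),z),c) for a in t])
def fit(l,rr,top,rad,z):
    def f(p):
        q=ol(p[0],p[1],rad,z); return [q[:,0].min()-l,q[:,0].max()-rr,q[:,1].min()-top]
    s=least_squares(f,P[:2]); return s.x.round(1),np.round(s.fun,1)
print("press disc",fit(247,310.5,206,20,P[2]-10))
print("flange",fit(236,329.5,179,42,79))
```

```text
[ 472.00264862 -265.03427494  164.42991239]
press disc (array([ 471.4, -264.7]), array([-0.1,  0.1,  0. ]))
flange (array([ 474.8, -283.2]), array([-0.7,  0.7,  0.1]))
```

carry_out(series=[[0, 0, 0, -0.07, 0.004, 0, 1], [0, 0, 0, -0.07, 0.004, 0.1, 1], [0, 0, 0, -0.07, 0.004, 0.13, 1], [0, 0, 0, -0.07, 0.004, 0.13, 1], [0, 0, 0, -0.07, 0.004, 0.13, 1]])

```text
clock: 23.42
eef_pos: [472.4, -282.7, 131.8]
tcp_rot: [3.141, 0.0, 1.571]
contact_force: [0.0, 0.2, -1.0]
opening: 0.105
grasp_force: 29.4
```

```bash
python3 look.py w10 press_center:120 chamber_center:79
python3 - <<'E'
from h import *
for i in range(4): print(r.sense()["eef_pos"].round(1)); r.grab_frame("wrist")
a=cv2.imread("pics/w10.png")[130:330,160:400]; cv2.imwrite("pics/w10c.png",cv2.resize(a,None,fx=2.5,fy=2.5,interpolation=2))
E
```

```text
[ 472.5 -282.7  131.9] [3.141e+00 1.000e-03 1.571e+00]
press_center 0.79 (np.int64(247), np.int64(310), np.int64(206), np.int64(277)) ell [278.8 236.3] [58.1 66.9] [ 471.8 -282.7  120. ]
chamber_center 0.78 (np.int64(223), np.int64(333), np.int64(162), np.int64(256)) ell [278.3 210.9] [ 98.9 105.4] [ 471.4 -277.7   79. ]
[ 472.3 -282.6  131.9]
[ 472.2 -282.5  131.8]
[ 472.1 -282.5  131.7]
[ 472.1 -282.4  131.6]
```

View pics/w10c.png

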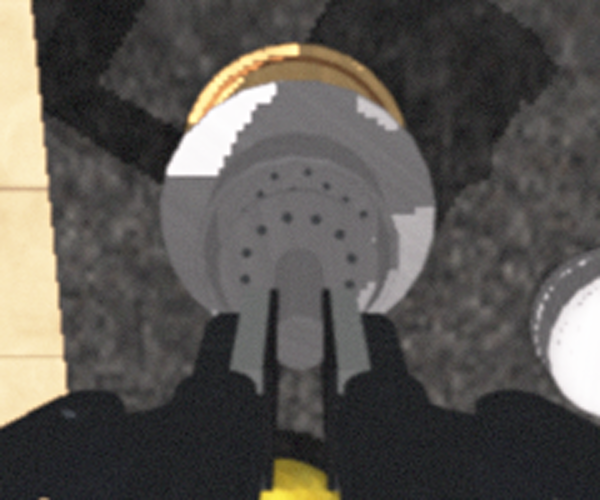

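The press disc (centre about (279,237)) hangs above the barrel and is aligned in x with the flange (279). Checking y the same way.

Run:
```python
from h import *
from scipy.optimize import least_squares
c=r.get_calibration("wrist"); P=r.sense()["eef_pos"]; print(P)
t=np.linspace(0,2*np.pi,90)
def ol(x,y,rad,z): return np.array([pix("wrist",(x+rad*np.cos(a),y+rad*np.sin(a),z),c) for a in t])
def fit(l,rr,top,rad,z):
    def f(p):
        q=ol(p[0],p[1],rad,z); return [q[:,0].min()-l,q[:,0].max()-rr,q[:,1].min()-top]
    s=least_squares(f,P[:2]); return s.x.round(1),np.round(s.fun,1)
print("press disc",fit(247,310.5,206,20,P[2]-10))
print("flange",fit(223.5,333.5,162,42,79))
```

```text
[ 472.00236418 -282.46319188  131.54383823]
press disc (array([ 471.4, -282.1]), array([-0.1,  0.1,  0. ]))
flange (array([ 471.1, -282.4]), array([-0.,  0.,  0.]))
```

Aligned to 0.5 mm. Lower it in.

carry_out(series=[[0, 0, 0, 0, 0, 0.05, 1], [0, 0, 0, 0, 0, 0.1, 1], [0, 0, 0, 0, 0, 0.13, 1], [0, 0, 0, 0, 0, 0.13, 1], [0, 0, 0, 0, 0, 0.13, 1]])

```text
clock: 24.4
eef_pos: [471.8, -282.4, 98.5]
tcp_rot: [-3.141, -0.0, 1.571]
contact_force: [0.4, -0.2, -0.3]
opening: 0.103
grasp_force: 29.4
```

carry_out(series=[[0, 0, 0, 0, 0, 0.009, 1], [0, 0, 0, 0, 0, 0.009, 1], [0, 0, 0, 0, 0, 0.009, 1]])

```text
clock: 24.78
eef_pos: [472.2, -282.6, 96.9]
tcp_rot: [3.141, 0.0, 1.571]
contact_force: [-1.5, 0.4, 5.3]
opening: 0.104
grasp_force: 29.9
```

carry_out(series=[[0, 0, 0, 0, 0, 0, 0.6], [0, 0, 0, 0, 0, 0, 0.5], [0, 0, 0, 0, 0, 0, 0.5], [0, 0, 0, 0, 0, -0.1, 0.5], [0, 0, 0, 0, 0, -0.3, 0.3], [0, 0, 0, 0, 0, -0.44, -0.3], [0, 0, 0, 0, 0, -0.44, -1], [0, 0, 0, 0, 0, -0.44, -1]])

```text
clock: 25.78
eef_pos: [471.5, -282.1, 205.8]
tcp_rot: [-3.141, -0.0, 1.571]
contact_force: [0.2, -0.9, -0.9]
opening: 0.958
grasp_force: 0.0
```

carry_out(series=[[0, 0, 0, -0.1, 0.2, 0, -1], [0, 0, 0, -0.2, 0.4, 0, -1], [0, 0, 0, -0.24, 0.52, 0, -1], [0, 0, 0, -0.24, 0.52, 0, -1], [0, 0, 0, -0.24, 0.52, 0, -1]])

```text
clock: 26.4
eef_pos: [600.6, -341.7, 204.7]
tcp_rot: [-3.139, -0.002, 1.571]
contact_force: [-0.7, 0.3, -0.1]
opening: 0.997
grasp_force: 0.0
```

```bash
python3 look.py w11 lid_center:15 press_center:87 chamber_center:79
```

```text
[ 600.6 -341.8  205.3] [-3.139e+00 -1.000e-03  1.571e+00]
lid_center 0.56 (np.int64(255), np.int64(310), np.int64(164), np.int64(220)) ell [282.7 192.2] [55.  56.5] [ 603.6 -351.7   15. ]
press_center 0.9 (np.int64(109), np.int64(155), np.int64(112), np.int64(157)) ell [134.6 134.6] [40.7 45.8] [ 466.5 -281.9   87. ]
press_center 0.37 (np.int64(256), np.int64(310), np.int64(163), np.int64(219)) ell [282.9 192. ] [55.  56.8] [ 603.3 -335.9   87. ]
chamber_center 0.8 (np.int64(94), np.int64(188), np.int64(88), np.int64(178)) ell [141.9 132.9] [86.2 96.3] [ 469.8 -280.4   79. ]
chamber_center 0.27 (np.int64(256), np.int64(311), np.int64(164), np.int64(220)) ell [283.  192.1] [55.5 57.1] [ 603.5 -337.7   79. ]
```

View pics/w11.png

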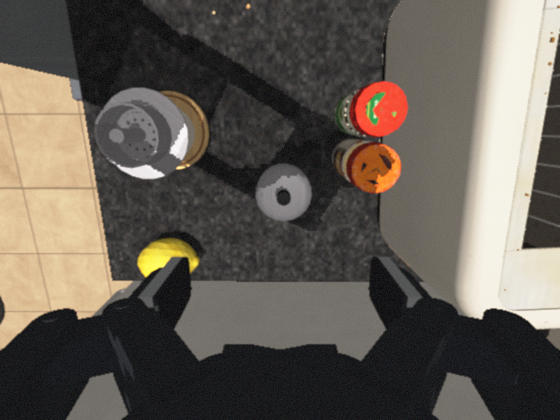

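The press stands in the chamber (post top at (117,136)), and the lid is at (283,192) with its knob up. I'll grip the lid by its knob to keep clear of the jars.

carry_out(series=[[0, 0, 0, -0.037, 0.012, 0.12, 0.2], [0, 0, 0, -0.037, 0.012, 0.26, 0.2], [0, 0, 0, -0.037, 0.012, 0.4, 0.2], [0, 0, 0, -0.037, 0.012, 0.52, 0.2], [0, 0, 0, -0.037, 0.012, 0.62, 0.2], [0, 0, 0, -0.037, 0.012, 0.7, 0.2], [0, 0, 0, -0.037, 0.012, 0.74, 0.2], [0, 0, 0, -0.037, 0.012, 0.74, 0.2]])

```text
clock: 27.6
eef_pos: [604.7, -351.5, 21.2]
tcp_rot: [-3.141, -0.0, 1.571]
contact_force: [0.2, -0.4, 0.1]
opening: 0.397
grasp_force: 0.0
```

carry_out(series=[[0, 0, 0, 0, 0, 0, 1], [0, 0, 0, 0, 0, 0, 1], [0, 0, 0, 0, 0, 0, 1], [0, 0, 0, 0, 0, 0, 1]], force=40)

```text
clock: 28.1
eef_pos: [605.1, -351.9, 22.2]
tcp_rot: [3.141, 0.001, 1.571]
contact_force: [-1.6, 0.1, 5.6]
opening: 0.151
grasp_force: 39.5
```

carry_out(series=[[0, 0, 0, 0, 0, -0.05, 1], [0, 0, 0, 0, 0, -0.25, 1], [0, 0, 0, 0, 0, -0.45, 1], [0, 0, 0, 0, 0, -0.64, 1], [0, 0, 0, 0.1, -0.2, -0.64, 1], [0, 0, 0, 0.2, -0.4, -0.64, 1], [0, 0, 0, 0.278, -0.53, -0.64, 1], [0, 0, 0, 0.278, -0.53, -0.64, 1]])

```text
clock: 29.1
eef_pos: [470.2, -280.8, 182.2]
tcp_rot: [-3.141, -0.001, 1.571]
contact_force: [-0.2, -0.5, -0.4]
opening: 0.154
grasp_force: 39.3
```

carry_out(series=[[0, 0, 0, 0, 0, 0, 1], [0, 0, 0, 0, 0, 0, 1]])

```text
clock: 29.35
eef_pos: [473.5, -282.7, 181.7]
tcp_rot: [3.141, 0.0, 1.571]
contact_force: [0.3, 0.5, -0.8]
opening: 0.155
grasp_force: 39.3
```

```bash
python3 look.py w12 lid_center:175 chamber_center:79 coaster_top:6
python3 - <<'E'
from h import *
s=r.sense();print(s["opening"],s["contact_force"])
f=r.grab_frame("side")[150:330,220:400,::-1]
a=cv2.imread("pics/w12.png")[120:360,140:420]
cv2.imwrite("pics/w12c.png",np.hstack([cv2.resize(a,(420,360)),cv2.resize(f,(360,360),interpolation=2)]))
E
```

```text
[ 473.3 -282.6  181.5] [3.141 0.    1.571]
lid_center 0.93 (np.int64(221), np.int64(335), np.int64(182), np.int64(295)) ell [278.4 233.4] [104.8 107.4] [ 472.6 -278.9  175. ]
chamber_center 0.87 (np.int64(233), np.int64(322), np.int64(155), np.int64(203)) ell [277.  186.8] [61.3 82.6] [ 471.  -269.1   79. ]
coaster_top 0.82 (np.int64(242), np.int64(311), np.int64(145), np.int64(170)) ell [278.2 183.7] [70.5 76.8] [ 471.7 -279.9    6. ]
0.15393716879812558 [ 0.57720283 -0.36928217 -0.39252801]
```

View pics/w12c.png

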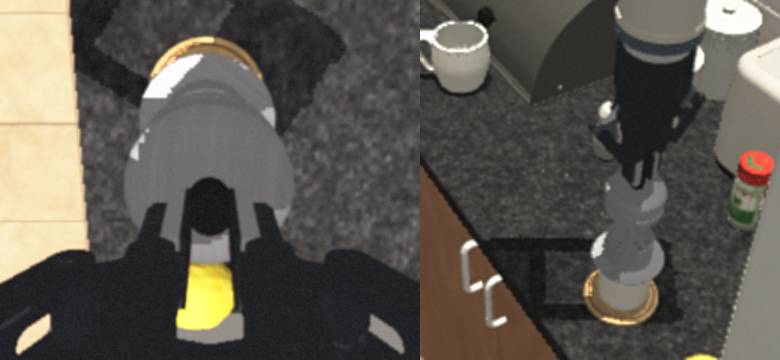

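The lid hangs level over the chamber: body cols 221–335, top row 182; flange cols 233–322, top row 155. Fitting the offsets.

Run:
```python
from h import *
from scipy.optimize import least_squares
c=r.get_calibration("wrist"); P=r.sense()["eef_pos"]; print(P)
t=np.linspace(0,2*np.pi,90)
def ol(x,y,rad,zs): return np.array([pix("wrist",(x+rad*np.cos(a),y+rad*np.sin(a),z),c) for z in zs for a in t])
def fit(l,rr,top,rad,zs):
    def f(p):
        q=ol(p[0],p[1],rad,zs); return [q[:,0].min()-l,q[:,0].max()-rr,q[:,1].min()-top]
    s=least_squares(f,P[:2]); return s.x.round(1),np.round(s.fun,1)
print("lid",fit(221,335.5,182,33,[P[2]-22,P[2]+9]))
print("flange",fit(233,322.5,155,42,[76,79]))
```

```text
[ 472.63429624 -282.28026958  181.23811232]
lid (array([ 471.8, -282.4]), array([-1. ,  1. ,  0.1]))
flange (array([ 470.7, -282.1]), array([-0.7,  0.7,  0.1]))
```

carry_out(series=[[0, 0, 0, 0, -0.003, 0.06, 1], [0, 0, 0, 0, -0.003, 0.12, 1], [0, 0, 0, 0, -0.003, 0.17, 1], [0, 0, 0, 0, -0.003, 0.2, 1], [0, 0, 0, 0, -0.003, 0.2, 1], [0, 0, 0, 0, -0.003, 0.2, 1]])

```text
clock: 30.35
eef_pos: [471.9, -282.3, 131.8]
tcp_rot: [3.141, 0.0, 1.571]
contact_force: [-0.4, -0.3, -0.7]
opening: 0.151
grasp_force: 39.3
```

carry_out(series=[[0, 0, 0, 0, 0, 0.01, 1], [0, 0, 0, 0, 0, 0.012, 1], [0, 0, 0, 0, 0, 0.012, 1]])

```text
clock: 30.72
eef_pos: [471.7, -282.2, 128.6]
tcp_rot: [3.141, 0.0, 1.571]
contact_force: [-0.6, 0.5, -0.3]
opening: 0.151
grasp_force: 39.3
```

carry_out(series=[[0, 0, 0, 0, 0, 0.008, 1], [0, 0, 0, 0, 0, 0.01, 1], [0, 0, 0, 0, 0, 0.01, 1]])

```text
clock: 31.1
eef_pos: [471.8, -282.3, 126.3]
tcp_rot: [3.141, 0.0, 1.571]
contact_force: [-1.0, -0.4, 2.4]
opening: 0.151
grasp_force: 39.7
```

carry_out(series=[[0, 0, 0, 0, 0, 0.002, 1], [0, 0, 0, 0, 0, 0.002, 0.6], [0, 0, 0, 0, 0, 0.002, 0.3], [0, 0, 0, 0, 0, 0.002, 0.3], [0, 0, 0, 0, 0, -0.1, 0.3], [0, 0, 0, 0, 0, -0.3, 0.2], [0, 0, 0, 0, 0, -0.4, 0], [0, 0, 0, 0, 0, -0.4, 0]])

```text
clock: 32.1
eef_pos: [472.8, -282.8, 228.0]
tcp_rot: [3.138, 0.002, 1.571]
contact_force: [-0.5, 0.3, -0.7]
opening: 0.498
grasp_force: 0.0
```

carry_out(series=[[0, 0, 0, 0.25, 0, 0, 0], [0, 0, 0, 0.5, 0, 0, 0], [0, 0, 0, 0.6, 0, 0, 0], [0, 0, 0, 0.6, 0, 0, 0]])

```text
clock: 32.6
eef_pos: [470.9, -130.6, 224.8]
tcp_rot: [-3.14, -0.001, 1.574]
contact_force: [0.0, -0.5, 1.0]
opening: 0.498
grasp_force: 0.0
```

```bash
python3 look.py w13 lid_center:119 chamber_center:79 coaster_top:6
python3 - <<'E'
from h import *
f=r.grab_frame("side")[210:330,270:370,::-1]
a=cv2.imread("pics/w13.png")[180:390,170:390]
cv2.imwrite("pics/w13c.png",np.hstack([cv2.resize(a,(400,400),interpolation=2),cv2.resize(f,(333,400),interpolation=2)]))
for z in (104,135): print(z,pix("side",(471.2,-282,z)).round(1))
for d in r.silhouettes("side","lid_center")[:1]:
    ys,xs=np.where(d["region"]);print(d["score"],xs.min(),xs.max(),ys.min(),ys.max())
print("knob top exp",pix("side",(471.2,-282,154)).round(1))
E
```

```text
[ 471.2 -131.7  225.1] [-3.14  -0.     1.573]
lid_center 0.63 (np.int64(249), np.int64(311), np.int64(304), np.int64(349)) ell [280.  327.4] [45. 64.] [ 471.2 -268.8  119. ]
chamber_center 0.81 (np.int64(245), np.int64(314), np.int64(284), np.int64(328)) ell [279.9 314.6] [59.4 64.8] [ 471.  -281.1   79. ]
coaster_top 0.75 (np.int64(248), np.int64(310), np.int64(254), np.int64(295)) ell [279.4 280. ] [50.8 58.6] [ 470.3 -275.3    6. ]
104 [325.  270.3]
135 [326.2 261. ]
knob top exp [327.  255.2]
```

View pics/w13c.png

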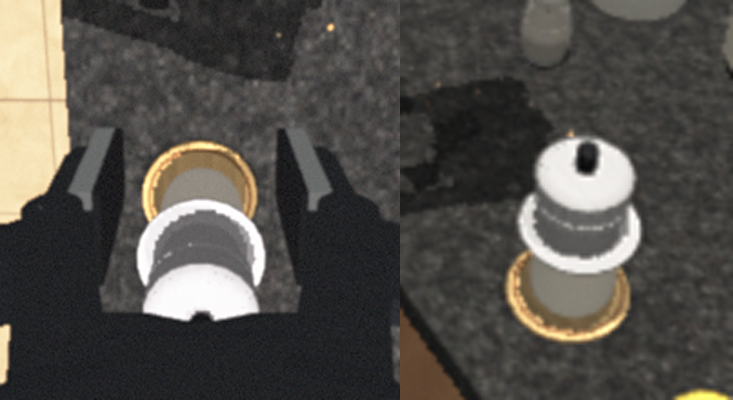

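The stack is level, symmetric and released; the knob top at side pixel (326,253) is within about 2 px of the seated prediction. Handing in.

```bash
python3 -c "
from rig import r
print(r.sign_off())"
```

```text
the job is handed in; nothing more can be done
None
```

The drip filter is assembled and handed in at about 33 s on the clock: cup on the coaster, chamber on the cup, press inside and lid on top, all released and level in the last pictures; the first chamber grasp missed and slid it about 10 mm before I regripped it, the mug, salt and spoon were never touched, and the hand-in returned no verdict.

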